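Hold a box lid home in the corner jig

ROBOT

A 7-joint arm with a two-finger parallel gripper is mounted at the origin on the work surface. World frame = base frame: x ahead of the robot, y to its left, z up, the work surface at z = 0. Lengths are in m, angles in rad, forces in N, time in s.
With the tool pointing down it reaches from about 0.425 to 0.95 m from the base axis. Payload 4.7 kg.
Tool frame: the origin (TCP) lies between the finger pads; the fingertips stand 25 mm ahead of it and the grasp point (between the pads) lies 6 mm ahead of it; z points along the fingers, y is the line along which they close (so a half turn about z gives the same grasp; the last joint's range is limited). The gripper opens to 85 mm and grips with 20 to 120 N. Pads are 22 mm wide; open, the fingers measure 114 mm over their backs; the gripper's body (76 mm by 85 mm) begins 54 mm behind the grasp point. The pads swing forward as they close: fully open they stand 13 mm farther back than shut.
Start: joints at [-1.241, 0.469, -0.049, 1.532, 0.024, 1.141, -0.082], TCP at [0.237, 0.632, 0.222] pointing down, gripper open.
Joint ranges: [-2.59, 2.59], [-0.33, 1.99], [-1.39, 1.29], [0.1, 2.45], [-1.04, 4.18], [0.21, 1.99], [-2.66, 2.66]. Speed limits (rad/s): [2.57, 2.57, 3.14, 3.14, 3.14, 3.14, 3.14].

INTERFACE

Orientations are given as a 3x3 rotation matrix whose columns are the frame's x, y, z axes.
In Python, from rig import * gives the robot as it stands. Calls block until the motion is done:
- movep(position, orientation): joint-space move of the TCP to a pose.
- move_l(position, attitude=None, feed=0.15, until_force=None): straight line of the TCP; attitude=None keeps the orientation; feed is the mean speed in m/s. With until_force (N) it stops when the force on the tool has changed by that much, and returns True; else False.
- move_joints(angles): joint-space move.
- command_gripper(opening, newtons=None): finger opening in m; newtons is the grip in N (None keeps the last); returns when the fingers have stopped.
- sleep(seconds).
- inverse_kinematics(position, orientation): joint angles nearest the present ones, or None.
- sense(): the state.
- camera(name): name is "scene" or "top" or "wrist"; returns (picture, depth): 420x560x3 uint8, red, green, blue; 420x560 float32, m along the optical axis (not along the pixel's ray), 0 where there is no reading.
- camera_params(name): a dict with "K" (3x3 intrinsics, pixels), "position" and "rotation" of the camera in the world; the wrist camera has in their place "tool_from_camera" (4x4, takes a point from camera to tool coordinates, whose origin is the TCP and whose axes are the flange's). Camera axes: x right, y down, z forward; pixel columns grow to the right and rows downward; lengths in m; the calibration is good to about 2 mm. A picture is of the moment at which its call begins: read the wrist's pose just before it. camera_params takes no time and is no camera call.
A pose or a line that the arm cannot do raises Unreachable and nothing moves.
- finish_job(): hands the job in; it is judged then, once.
The state is a dict: "time_s": time; "joint_pos": joint angles; "qd": joint speeds; "joint_efforts": joint torques, N m; "position": TCP position; "tcp_rot": TCP orientation; "wrist_force": force on the tool from outside, world axes, zero at the start; "ft_torque": the same for the moment, N m; "finger_gap": finger opening in m; "gripper_force": force on a finger pad.
Only numpy, scipy, OpenCV 4.12 (cv2) and the standard library are available. Lean on these libraries where they do the work, as an engineer would, in place of code of your own. Each camera call takes 0.05 s, during which the arm holds its last target. There are 200 camera calls.

TASK

Take the wooden box lid by its black handle, lay it flat on the board of the corner jig with its long side along the long side fence, and press it firmly, but without ramming it, into the corner so that it bears on both the side fence and the end stop at once. Finish while still gripping the handle and pressing the lid into the corner, ready for stamping: do not let go. Leave the round box, the spare handle and the offcut where they are.

Things in the scene. Friction and masses are not known exactly. Their poses are not given: they have to be found in the camera images.
- lid_handle (a point): Centre of the grip bar of the lid's black steel bow handle. The bar is 80 mm long (along the lid's x), 12 mm wide (y), 14 mm high, its centre 54 mm above the lid's underside; 29 mm of free space lies between bar and plate; a 12 x 12 mm post stands under each end, 34 mm from the middle. Pinch it across its 12 mm width from above. z up.
- lid_base (a point): Centre of the lid's flat underside (axes as for the handle: x along the 110 mm side, z up), 54 mm below the centre of the handle's bar.
- lid: The loose lid as a whole: dark brown wooden plate 110 x 80 x 18 mm, long side along its own x, the bow handle over its middle, 61 mm high overall, 0.18 to 0.33 kg. The same either way round (half turn). It slides on board and fences with much friction (coefficient about 1), so a push is partly taken up before it bears on a fence. Origin: centre of its underside.
- jig_corner (a point): Inner corner of the fixed jig: the point on the board's top face where the inner faces of the two fences would meet. Its x runs along the side fence towards the end stop, y square to the side fence and towards it, z up. The plywood board, 240 x 190 x 12 mm, reaches from here 222 mm to -x and 172 mm to -y. A lid fully home has its underside's centre 55 mm to -x and 40 mm to -y of this point.
- side_fence: The long fence: plain aluminium bar 240 x 18 x 22 mm fixed on the board along its far-left long edge (jig +y), rigid, 22 mm above the board. Origin: centre of its underside. Its inner face lies at jig_corner y = 0.
- end_stop: The end stop: plain aluminium bar 18 x 157 x 22 mm fixed on the board along its short edge at jig +x, square to the side fence, rigid, 22 mm above the board; a 15 mm chip gap separates it from the side fence. Origin: centre of its underside. Its inner face lies at jig_corner x = 0.
- round_box: Bystander: loose upright round wooden box, 83 mm across, 85 mm high, origin at the centre of its underside. Leave alone.
- spare_bow: Bystander: loose black U-shaped handle of 8 mm round bar, lying flat, 98 x 44 mm, origin at its middle on the bench. Leave alone.
- offcut: Bystander: loose pale wooden offcut 60 x 35 x 20 mm, origin at the centre of its underside. Leave alone.
Things that resemble listed ones, but are neither listed nor needed, are in the scene too. What is meant by the lid is not blue or turquoise, and is the larger of those in its own colour.

How it is judged:
By the outcome, as a careful person would: the job done as asked, in the order asked, and still so for the second after the job is handed in, while the arm keeps its last pose, push and grip.
It also fails if it takes over 58 s, if anything falls off the work surface, if the arm or the gripper's body presses on something with over 40 N, if the wrist force passes 120 N, or if a joint passes its speed limit or range.

## Working session

There is one attempt and no reset: what is moved stays moved. The work goes in short steps, each a Python script; the robot and the scene stay as the last script left them, time stands still between calls to the robot, and variables do not carry over. Pictures are saved under pics/ and viewed, at most 10 in all, crops included, and the job is handed in when it is done.

```bash
mkdir -p pics
python3 - <<'E'
from rig import *
import cv2, numpy as np
for n in ("top","scene"):
    im,d=camera(n); cv2.imwrite(f"pics/{n}0.png",im[:,:,::-1]); np.savez(f"{n}0.npz",im=im,d=d)
    p=camera_params(n); print(n,p["K"],p["position"],p["rotation"])
print(camera_params("wrist")); print(sense())
E
```

```text
top [[432.7794327    0.         279.62389065]
 [  0.         432.7794327  208.30204884]
 [  0.           0.           1.        ]] [ 0.46266955 -0.01966814  1.1026052 ] [[ 0.02064564 -0.99745683  0.06821749]
 [-0.99951923 -0.01901336  0.02449087]
 [-0.02313155 -0.06869032 -0.99736983]]
scene [[385.26440666   0.         282.30016976]
 [  0.         385.26440666 214.27372061]
 [  0.           0.           1.        ]] [1.10526242 0.17106541 0.48567526] [[-0.24317514  0.5548239  -0.79563578]
 [ 0.96966782  0.1181609  -0.21396803]
 [-0.02470154 -0.82353412 -0.56672868]]
{'K': array([[368.32481509,   0.        , 284.97041274],
       [  0.        , 368.32481509, 206.22461197],
       [  0.        ,   0.        ,   1.        ]]), 'tool_from_camera': array([[ 3.99227652e-04, -9.49811745e-01, -3.12821817e-01,
         7.97838362e-02],
       [ 9.99999832e-01,  2.47839387e-04,  5.23706520e-04,
         3.27780971e-04],
       [-4.19893037e-04, -3.12821973e-01,  9.49811685e-01,
        -1.51256607e-01],
       [ 0.00000000e+00,  0.00000000e+00,  0.00000000e+00,
         1.00000000e+00]])}
{'time_s': 0.1, 'joint_pos': array([-1.24090696,  0.46940957, -0.04855096,  1.53355734,  0.02409835,
        1.14099518, -0.08231412]), 'qd': array([ 0.00176073, -0.00146332, -0.00194281, -0.0019439 , -0.00073585,
       -0.00169255, -0.00235552]), 'joint_efforts': array([ 1.50368696e-04, -5.11511922e+01, -4.73729451e-02, -2.38391179e+01,
        1.07415722e-02,  4.35495924e-03, -1.80404675e-05]), 'position': array([0.23684518, 0.6315156 , 0.2207406 ]), 'tcp_rot': array([[-9.36313712e-01,  3.51164247e-01, -5.51534809e-04],
       [ 3.51164671e-01,  9.36312178e-01, -1.69679466e-03],
       [-7.94448617e-05, -1.78241165e-03, -9.99998408e-01]]), 'wrist_force': array([-0.27542821,  0.07704609, -0.24751613]), 'ft_torque': array([-0.02401714, -0.00635165,  0.03894606]), 'gripper_force': 0.0, 'finger_gap': 0.08553139277373724}
```

View pics/top0.png

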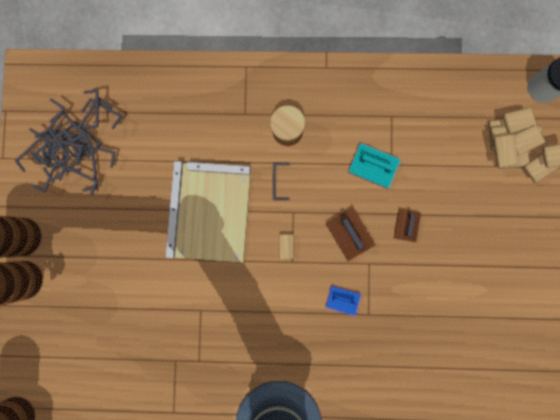

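View pics/scene0.png

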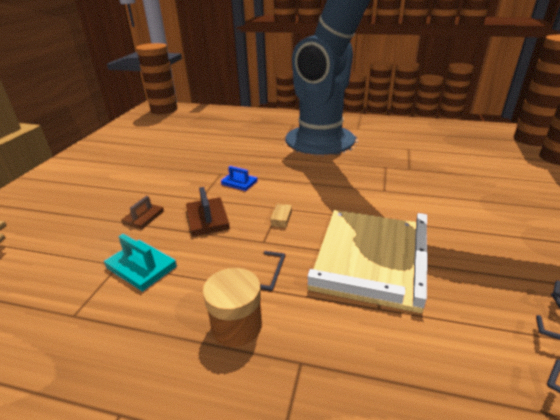

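Lid candidates in the top view:
- large dark brown at (350,233)
- small dark brown at (407,225)
- turquoise at (374,165)
- blue at (343,300)

The large brown one at (350,233) fits: it isn't blue or turquoise, and it's the larger of the two browns. The jig's side fence is the left bar at column ~174, and the end stop is the top bar at row ~169. Next I'll confirm with a crop and measure.

```bash
cat > lib.py <<'E'
from rig import *
import cv2, numpy as np
def pose(n, s=None):
    p=camera_params(n)
    if n!="wrist": return p["K"],np.array(p["position"]),np.array(p["rotation"])
    T=p["tool_from_camera"]; R=s["tcp_rot"]
    return p["K"], s["position"]+R@T[:3,3], R@T[:3,:3]
def ray(uv,z,cam):
    K,P,R=cam
    uv=np.atleast_2d(uv).astype(float)
    d=np.c_[uv,np.ones(len(uv))]@np.linalg.inv(K).T@R.T
    return (P+d*((z-P[2])/d[:,2])[:,None])
def proj(X,cam):
    K,P,R=cam
    c=(np.atleast_2d(X)-P)@R@K.T
    return c[:,:2]/c[:,2:]
def rect(mask,z,cam):
    """min-area rectangle, in world xy on plane z, of mask's largest blob"""
    cs,_=cv2.findContours(mask.astype(np.uint8),cv2.RETR_EXTERNAL,cv2.CHAIN_APPROX_NONE)
    c=max(cs,key=cv2.contourArea)[:,0]
    X=ray(c,z,cam)[:,:2]
    (cx,cy),(w,h),a=cv2.minAreaRect((X*1000).astype(np.float32))
    if w<h: w,h,a=h,w,a+90
    return np.array([cx,cy])/1000,w,h,(a+90)%180-90
def hsv(im): return cv2.cvtColor(im,cv2.COLOR_RGB2HSV).astype(int)
E
python3 - <<'E'
from lib import *
f=np.load("top0.npz"); im=f["im"]; d=f["d"]; cam=pose("top")
h=hsv(im)
def win(m,r0,r1,c0,c1):
    o=np.zeros_like(m); o[r0:r1,c0:c1]=m[r0:r1,c0:c1]; return o
dark=h[...,2]<110
print("lid",rect(win(dark,200,265,320,380),0.018,cam))
bk=(h[...,2]<90)&(h[...,1]<110)
print("bar",rect(win(bk,205,260,325,376),0.061,cam))
wh=(h[...,1]<40)&(h[...,2]>120)
print("side",rect(win(wh,150,270,160,184),0.034,cam)); print("end",rect(win(wh,150,270,188,255),0.034,cam))
print("boxes h/s/v lid",h[240,340],"bar",h[232,351],"fence",h[200,174])
c=cv2.resize(im[140:270,150:430],None,fx=2.8,fy=2.8,interpolation=cv2.INTER_CUBIC)
cv2.imwrite("pics/crop1.png",c[:,:,::-1])
E
```

```text
lid (array([ 0.48025226, -0.16821399]), 114.54203796386719, 78.02848815917969, 31.477285385131836)
bar (array([ 0.47649222, -0.16913692]), 82.3089370727539, 18.687532424926758, 31.256473541259766)
side (array([0.52984601, 0.27039127]), 240.96693420410156, 22.28340721130371, -3.1070709228515625)
end (array([0.63432709, 0.16174713]), 154.94493103027344, 21.98204231262207, 87.1197280883789)
boxes h/s/v lid [ 10 158 102] bar [112  32  87] fence [105   5 191]
```

View pics/crop1.png

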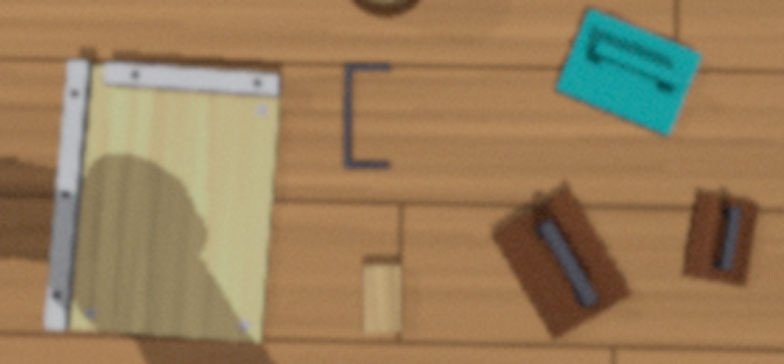

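The crop confirms it: the large brown lid is at crop (560,260) with its handle over the middle, and the smaller twin at (720,237) is not the one. Next I'll check reachability and look closer with the wrist camera.

```bash
cat >> lib.py <<'E'
def Rz(deg):
    c,s=np.cos(np.radians(deg)),np.sin(np.radians(deg))
    return np.array([[c,s,0],[s,-c,0],[0,0,-1.]])
E
python3 - <<'E'
from lib import *
a=np.radians(-3.0); ex=np.array([np.cos(a),np.sin(a)]); ey=np.array([-np.sin(a),np.cos(a)])
side=np.array([.52985,.27039]); end=np.array([.63433,.16175])
corner=ex*(end@ex-.009)+ey*(side@ey-.009); home=corner-.055*ex-.04*ey
print("corner",corner,"home",home)
for o in (0,180):
    for p,y in (((.478,-.169,.25),31.4),((.478,-.169,.048),31.4),((*home,.25),-3),((*home,.06),-3)):
        q=inverse_kinematics(np.array(p),Rz(y+o)); print(o,p,None if q is None else np.round(q,2))
o=180
y=31.4+o
p=np.array([.478,-.169,.22])
try: movep(p,Rz(y))
except Unreachable as e: print(e); movep(p,Rz(y-180))
sleep(.2)
s=sense(); im,d=camera("wrist"); cam=pose("wrist",s); np.savez("w0.npz",im=im,d=d,P=cam[1],R=cam[2])
cv2.imwrite("pics/w0.png",im[:,:,::-1]); print(s["time_s"],s["position"],s["wrist_force"],s["joint_pos"].round(2),s["tcp_rot"].round(3))
E
```

```text
corner [0.63026312 0.25611522] home [0.57324506 0.21904852]
0 (0.478, -0.169, 0.25) [-0.58  0.23  1.    1.93 -0.22  1.09 -0.51]
0 (0.478, -0.169, 0.048) [-0.51  0.68  1.05  2.12 -0.83  0.83  0.04]
0 (np.float64(0.5732450578585405), np.float64(0.21904851643187667), 0.25) [-0.92  0.39  0.66  1.68 -0.26  1.16 -1.81]
0 (np.float64(0.5732450578585405), np.float64(0.21904851643187667), 0.06) [-0.84  0.61  0.57  1.85 -0.44  0.81 -1.67]
180 (0.478, -0.169, 0.25) [-0.45  0.2   0.83  1.92 -0.17  1.09  2.57]
180 (0.478, -0.169, 0.048) [-0.06  0.45  0.39  2.1  -0.29  0.64  2.65]
180 (np.float64(0.5732450578585405), np.float64(0.21904851643187667), 0.25) [-0.52  0.34  0.11  1.66 -0.04  1.14  1.12]
180 (np.float64(0.5732450578585405), np.float64(0.21904851643187667), 0.06) [-0.47  0.55  0.05  1.83 -0.04  0.77  1.12]
3.2417 [ 0.47820117 -0.16866658  0.21996544] [ 0.04530514  0.20382633 -0.41097432] [-0.41  0.24  0.79  1.96 -0.2   1.02  2.59] [[-0.853 -0.522 -0.   ]
 [-0.522  0.853 -0.   ]
 [ 0.    -0.    -1.   ]]
```

View pics/w0.png

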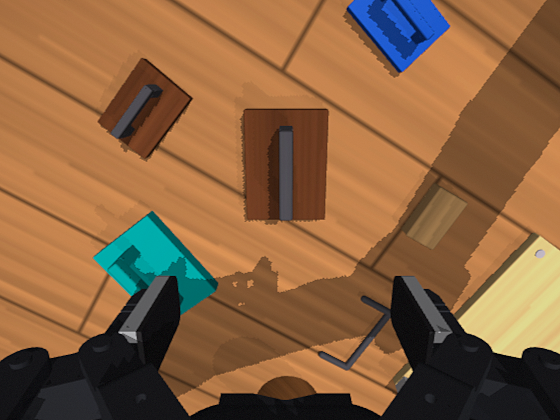

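The wrist view shows the big brown lid at (285,165), with its bar from (286,127) to (286,220) and free access all round. Joint 7 is near its limit in this orientation, so I'll use the half-turned one and measure again there. The opposite view also averages out calibration error.

```bash
cat >> lib.py <<'E'
def lidmeas(im,cam,guess,r=70):
    h=hsv(im); c=proj([*guess,.04],cam)[0].astype(int)
    w=np.zeros(im.shape[:2],bool); w[max(0,c[1]-r):c[1]+r,max(0,c[0]-r):c[0]+r]=1
    brown=(h[...,1]>120)&(h[...,2]<125)&w&((h[...,0]<12)|(h[...,0]>170))
    bar=(h[...,1]<75)&(h[...,2]>55)&(h[...,2]<140)&w&(h[...,0]>90)
    return rect(bar,.061,cam), rect(brown|bar,.018,cam)
E
python3 - <<'E'
from lib import *
f=np.load("w0.npz"); cam0=(camera_params("wrist")["K"],f["P"],f["R"])
print(lidmeas(f["im"],cam0,(.478,-.169)))
h=hsv(f["im"]); print(h[165,286],h[165,281],h[190,260],h[200,310],h[120,235],h[300,240])
movep(np.array([.478,-.169,.22]),Rz(31.4)); sleep(.2)
s=sense(); im,d=camera("wrist"); cam=pose("wrist",s); np.savez("w1.npz",im=im,d=d,P=cam[1],R=cam[2])
cv2.imwrite("pics/w1.png",im[:,:,::-1])
print(lidmeas(im,cam,(.478,-.169))); print(s["time_s"],s["joint_pos"].round(2))
for z in (.1,.054): 
  q=inverse_kinematics(np.array([.478,-.169,z]),Rz(31.4)); print(None if q is None else q.round(2))
E
```

```text
((array([ 0.47429398, -0.1706405 ]), 77.91157531738281, 11.342376708984375, 31.177461624145508), (array([ 0.47468701, -0.17061029]), 108.83434295654297, 78.91322326660156, 31.46141242980957))
[131  24  86] [129  22  83] [ 11 178 109] [ 10 177 108] [ 13 156 182] [ 14 151 120]
((array([ 0.47493198, -0.17058344]), 78.04923248291016, 11.33381175994873, 31.763195037841797), (array([ 0.47492871, -0.17055763]), 109.93293762207031, 79.04399871826172, 31.403772354125977))
3.7417 [-0.41  0.24  0.79  1.96 -0.2   1.02  2.59]
[-0.56  0.59  1.12  2.09 -0.69  0.9  -0.07]
[-0.54  0.7   1.11  2.12 -0.85  0.87  0.07]
```

Run:
```python
from lib import *
s=sense(); print(s["time_s"],s["joint_pos"].round(2),s["tcp_rot"].round(2))
q=inverse_kinematics(np.array([.4748,-.1706,.2]),Rz(31.4)); print(q.round(2))
move_joints(q); sleep(.2)
s=sense(); im,d=camera("wrist"); cam=pose("wrist",s)
print(s["time_s"],s["joint_pos"].round(2),s["position"],s["tcp_rot"].round(2)); 
cv2.imwrite("pics/w2.png",im[:,:,::-1])
np.savez("w2.npz",im=im,d=d,P=cam[1],R=cam[2]); print(lidmeas(im,cam,(.4748,-.1706)))
```

```text
3.7917 [-0.41  0.24  0.79  1.96 -0.2   1.02  2.59] [[-0.85 -0.52 -0.  ]
 [-0.52  0.85 -0.  ]
 [ 0.    0.   -1.  ]]
[-0.63  0.36  1.13  2.   -0.38  1.02 -0.34]
6.475 [-0.63  0.36  1.13  2.   -0.38  1.02 -0.34] [ 0.4747842  -0.17062109  0.20001204] [[ 0.85  0.52  0.  ]
 [ 0.52 -0.85  0.  ]
 [ 0.   -0.   -1.  ]]
((array([ 0.47588184, -0.16990721]), 77.61180877685547, 10.901634216308594, 31.086929321289062), (array([ 0.47526248, -0.17037437]), 110.9343490600586, 79.22117614746094, 31.42101287841797))
```

Run:
```python
from lib import *
p=np.array([.4751,-.1704,.060])
print(move_l(p+[0,0,.04],feed=.15)); print(move_l(p,feed=.08,until_force=8))
print(sense()["position"],sense()["wrist_force"])
command_gripper(0.0,100); s=sense(); print(s["finger_gap"],s["gripper_force"],s["wrist_force"],s["ft_torque"])
move_l(p+[0,0,.12],feed=.12); sleep(.2)
s=sense(); print(s["time_s"],s["position"],s["finger_gap"],s["gripper_force"],s["wrist_force"],s["ft_torque"],s["joint_pos"].round(2))
im,d=camera("wrist"); cam=pose("wrist",s); cv2.imwrite("pics/w3.png",im[:,:,::-1])
for pos,y in (((.52,.10,.25),177),((.52,.10,.25),-3),((.56,.2,.15),-3),((.573,.219,.07),-3),((.56,.2,.15),177)):
    q=inverse_kinematics(np.array(pos),Rz(y)); print(pos,y,None if q is None else q.round(2))
```

```text
False
False
[ 0.47500024 -0.1707057   0.05983543] [0.93847976 0.13091878 0.23045394]
-1.4403967907601965e-05 0.0 [-0.39451154  0.83063335 -0.86804064] [0.05281172 0.02015818 0.01978519]
10.1083 [ 0.47473204 -0.17036364  0.17947783] 6.13814370004415e-05 0.0 [0.50816605 0.10008701 0.12553552] [ 0.01308147 -0.02911892 -0.02858582] [-0.6   0.39  1.1   2.02 -0.42  0.98 -0.31]
(0.52, 0.1, 0.25) 177 [-0.79  0.22  0.62  1.87 -0.15  1.09  1.41]
(0.52, 0.1, 0.25) -3 [-1.15  0.34  1.12  1.88 -0.34  1.13 -1.52]
(0.56, 0.2, 0.15) -3 [-1.18  0.67  1.14  1.85 -0.69  1.09 -1.39]
(0.573, 0.219, 0.07) -3 [-1.11  0.77  1.02  1.86 -0.79  0.98 -1.36]
(0.56, 0.2, 0.15) 177 [-0.77  0.44  0.47  1.83 -0.24  0.93  1.33]
```

View pics/w3.png

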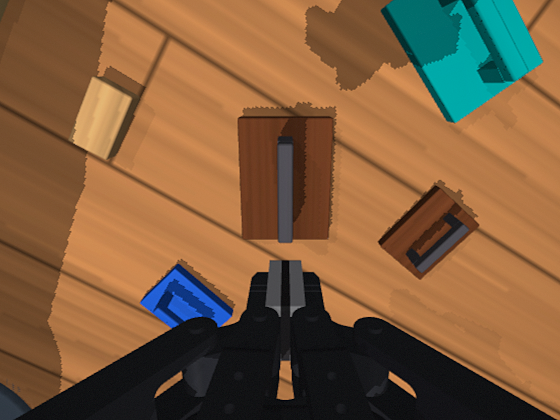

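The w3 view shows the fingers closed empty, with tips at (285,262), and the lid undisturbed at (285,178). I'll use depth to check where the fingertips and the bar really are.

Run:
```python
from lib import *
s=sense(); im,d=camera("wrist"); cam=pose("wrist",s); K=cam[0]; T=camera_params("wrist")["tool_from_camera"]
np.savez("w4.npz",im=im,d=d,P=cam[1],R=cam[2])
print(s["finger_gap"])
for u,v in ((285,190),(285,145),(285,235),(260,180),(310,180),(275,264),(275,275),(275,290),(297,264),(297,275),(297,290),(275,300),(275,310),(262,280),(262,300)):
    z=d[v,u]; c=np.array([(u-K[0,2])*z/K[0,0],(v-K[1,2])*z/K[1,1],z])
    t=T[:3,:3]@c+T[:3,3]; print((u,v),"tool mm",(t*1000).round(1),"world",(s["tcp_rot"]@t+s["position"]).round(4))
```

```text
0.00026858484491938634
(285, 190) tool mm [  4.9   0.2 119.6] world [ 0.479 -0.168  0.06 ]
(285, 145) tool mm [ 39.1   0.2 119.8] world [ 0.5082 -0.1502  0.0597]
(285, 235) tool mm [-32.1   0.2 119.4] world [ 0.4475 -0.1873  0.0602]
(260, 180) tool mm [  2.2 -21.6 161.7] world [ 0.4653 -0.1508  0.0179]
(310, 180) tool mm [  1.8  22.2 163.5] world [ 0.4877 -0.1885  0.0161]
(275, 264) tool mm [ 11.6  -4.  -16.2] world [ 0.4826 -0.161   0.1958]
(275, 275) tool mm [ 11.6  -3.7 -25.6] world [ 0.4828 -0.1612  0.2051]
(275, 290) tool mm [ 11.7  -3.5 -36.5] world [ 0.483  -0.1614  0.216 ]
(297, 264) tool mm [ 11.8   5.  -16.7] world [ 0.4875 -0.1685  0.1963]
(297, 275) tool mm [ 11.    4.7 -24.4] world [ 0.4867 -0.1687  0.204 ]
(297, 290) tool mm [ 11.9   4.3 -36.8] world [ 0.4872 -0.1679  0.2164]
(275, 300) tool mm [ 11.   -3.3 -41.9] world [ 0.4826 -0.1618  0.2215]
(275, 310) tool mm [  9.4  -3.3 -45.3] world [ 0.4812 -0.1627  0.2249]
(262, 280) tool mm [  8.   -8.9 -22.9] world [ 0.477  -0.1586  0.2025]
(262, 300) tool mm [  7.5  -8.1 -36.3] world [ 0.477  -0.1595  0.2159]
```

Depth puts the actual fingertips about 14 mm behind the reported TCP, not 25 mm ahead of it. The pads therefore closed above the bar, and the real offset is about 39 mm. I'll measure the tip, then descend in guarded steps.

Run:
```python
from lib import *
f=np.load("w4.npz"); d=f["d"]; K=camera_params("wrist")["K"]; T=camera_params("wrist")["tool_from_camera"]
v,u=np.mgrid[235:330,255:315]; v=v.ravel();u=u.ravel(); z=d[v,u]; k=(z>0)&(z<.2); u,v,z=u[k],v[k],z[k]
t=(np.c_[(u-K[0,2])*z/K[0,0],(v-K[1,2])*z/K[1,1],z]@T[:3,:3].T+T[:3,3])*1000
pad=t[:,2]>-40
print("tip z",np.percentile(t[:,2],[99,99.9,100]),"x",np.percentile(t[pad,0],[2,50,98]),"y",np.percentile(t[pad,1],[1,99]))
```

```text
tip z [-13.86816026 -12.83763757 -12.47648653] x [ 6.89560979 11.13727775 12.01672492] y [-11.40272227  11.22012913]
```

Run:
```python
from lib import *
p=np.array([.4751,-.1704,.022])
q=inverse_kinematics(p,Rz(31.4)); print(None if q is None else q.round(2))
command_gripper(.05,100)
print(move_l(p+[0,0,.05],feed=.15),move_l(p,feed=.08,until_force=6))
print(sense()["position"],sense()["wrist_force"])
command_gripper(0.0,100); s=sense(); print(s["time_s"],s["finger_gap"],s["gripper_force"],s["wrist_force"],s["ft_torque"])
if s["finger_gap"]>.008:
    move_l(p+[0,0,.13],feed=.12); sleep(.2)
    s=sense(); im,d=camera("wrist"); cam=pose("wrist",s); np.savez("w5.npz",im=im,d=d,P=cam[1],R=cam[2])
    print(s["time_s"],s["position"],s["finger_gap"],s["gripper_force"],s["wrist_force"],s["ft_torque"],s["joint_pos"].round(2))
    cv2.imwrite("pics/w5.png",im[:,:,::-1])
```

```text
[-0.35  0.61  0.82  2.14 -0.72  0.69 -0.07]
False False
[ 0.47517018 -0.17074999  0.02202097] [ 0.53903679  0.50454487 -0.44697881]
12.825 0.01042499610221363 97.72940397262573 [-1.03539811  1.6882345   4.20468682] [ 0.14816356  0.14744657 -0.03534415]
14.2583 [ 0.47474437 -0.17037054  0.15150606] 0.010381888390418575 97.40300059318542 [-1.06711433 -1.02260222 -3.02946659] [-0.04465272 -0.05552297  0.03656902] [-0.55  0.43  1.05  2.05 -0.47  0.93 -0.27]
```

View pics/w5.png

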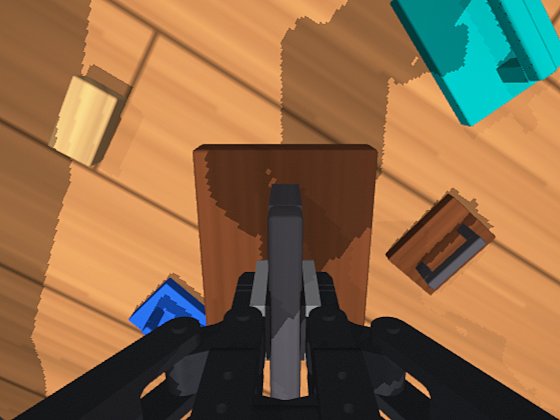

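The w5 view shows the lid gripped and lifted: bar gap 10.4 mm, weight about 3 N. The plate fills (195–375, 145–320). Next I'll carry it at a safe height to near the jig and measure the fences and the lid's attitude in hand.

```bash
cat >> lib.py <<'E'
def lidplane(d,cam):
    K,P,R=cam; v,u=np.mgrid[100:300:3,180:400:3]; v=v.ravel();u=u.ravel(); z=d[v,u]; k=z>0
    c=np.c_[(u-K[0,2])*z/K[0,0],(v-K[1,2])*z/K[1,1],z][k]
    return P+c@R.T
E
python3 - <<'E'
from lib import *
f=np.load("w5.npz"); cam=(camera_params("wrist")["K"],f["P"],f["R"]); h=hsv(f["im"])
s=sense(); X=lidplane(f["d"],cam); tz=s["position"][2]
k=(X[:,2]>tz-.03)&(X[:,2]<tz+.015); A=X[k]; L=(A-s["position"])@s["tcp_rot"]
k=(abs(L[:,1])>.018)&(abs(L[:,1])<.036)&(L[:,0]<.05); L=L[k]
c=np.linalg.lstsq(np.c_[L[:,:2],np.ones(len(L))],L[:,2],rcond=None)[0]; print("plate top in tool: slopes(deg)",np.degrees(c[:2]),"z",c[2],len(L))
movep(np.array([.53,.13,.20]),Rz(-3)); sleep(.2)
s=sense(); im,d=camera("wrist"); cam=pose("wrist",s); np.savez("w6.npz",im=im,d=d,P=cam[1],R=cam[2],tp=s["position"],tr=s["tcp_rot"])
print(s["time_s"],s["position"],s["tcp_rot"][:,0],s["joint_pos"].round(2)); cv2.imwrite("pics/w6.png",im[:,:,::-1])
E
```

```text
plate top in tool: slopes(deg) [-0.05641584  0.00795601] z 0.0056101616370150265 1155
15.6917 [0.53003388 0.12842262 0.20007972] [ 9.98485720e-01 -5.50115117e-02 -2.06268931e-05] [-1.21  0.55  1.26  1.91 -0.58  1.12 -1.34]
```

View pics/w6.png

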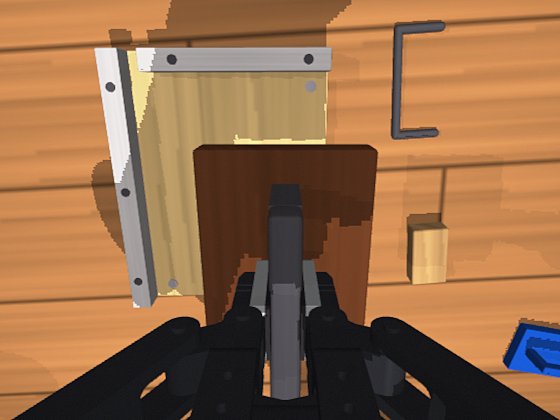

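The w6 view shows the end stop across the top, with its inner edge near row 71 for columns 138–330. The side fence runs on the left, its inner foot going from about (130,75) to (157,300). The lid is level in hand. I'll fit both inner edges now.

```bash
cat > jig.py <<'E'
from lib import *
f=np.load("w6.npz"); cam=(camera_params("wrist")["K"],f["P"],f["R"]); im=f["im"]; h=hsv(im); grey=h[...,1]<60
E_=[]; S_=[]
for c in range(160,322,3):
    r=np.where(grey[40:82,c])[0]
    if len(r): E_.append((c,40+r.max()+.5))
for r in range(85,285,3):
    c0=int(118+(r-50)*.14); w=np.where(grey[r,95:c0+28])[0]
    if len(w): S_.append((95+w.max()+.5,r))
def fit(px):
    X=ray(px,.012,cam)[:,:2]
    for _ in range(3):
        vx,vy,x0,y0=cv2.fitLine(X.astype(np.float32),cv2.DIST_HUBER,0,.001,.001).ravel()
        res=(X-[x0,y0])@[-vy,vx]; X=X[abs(res)<.0015]
    return np.array([x0,y0]),np.array([vx,vy]),len(X),res.std()*1000
pe,ve,ne,se=fit(np.array(E_)); ps,vs,ns,ss=fit(np.array(S_))
ae=np.degrees(np.arctan2(ve[1],ve[0]))%180-90; as_=(np.degrees(np.arctan2(vs[1],vs[0]))+90)%180-90
print("end",ae,ne,se,"side",as_,ns,ss)
t=np.linalg.solve(np.c_[ve,-vs],ps-pe); corner=pe+ve*t[0]; print("corner",corner)
E
python3 jig.py
python3 - <<'E'
from lib import *
for z in (.05,.038):
  for x,y in ((.555,.195),(.5733,.219),(.58,.225)):
    q=inverse_kinematics(np.array([x,y,z]),Rz(-3)); print(x,y,z,None if q is None else q.round(2))
E
```

```text
end -3.1311264 52 0.30752351382220067 side -2.926468 65 0.28041964223784155
corner [0.6294756 0.2586574]
0.555 0.195 0.05 [-1.09  0.76  1.    1.93 -0.82  0.92 -1.29]
0.5733 0.219 0.05 [-1.09  0.79  0.99  1.87 -0.82  0.95 -1.34]
0.58 0.225 0.05 [-1.09  0.8   0.99  1.85 -0.82  0.96 -1.35]
0.555 0.195 0.038 [-1.08  0.78  0.98  1.94 -0.84  0.9  -1.28]
0.5733 0.219 0.038 [-1.08  0.81  0.98  1.88 -0.84  0.94 -1.33]
0.58 0.225 0.038 [-1.08  0.82  0.97  1.86 -0.84  0.95 -1.34]
```

```bash
cat >> lib.py <<'E'
A=np.radians(-3.03); EX=np.array([np.cos(A),np.sin(A),0]); EY=np.array([-np.sin(A),np.cos(A),0])
CORNER=np.array([.6295,.2587,0]); HOME=CORNER-.055*EX-.04*EY
def st(tag=""):
    s=sense(); F=s["wrist_force"]; p=s["position"]; r=p-HOME
    print(tag,"t%.2f"%s["time_s"],"jig mm",np.round([1000*r@EX,1000*r@EY,1000*p[2]],1),"F jig",np.round([F@EX,F@EY,F[2]],1),"M",s["ft_torque"].round(2),"gap",round(s["finger_gap"]*1000,2))
    return s
E
python3 - <<'E'
from lib import *
p=HOME-.012*EX-.012*EY
R=Rz(-3.03)
move_l(p+[0,0,.12],R,feed=.12); move_l(p+[0,0,.052],feed=.1); sleep(.3); st("above")
print(move_l(p+[0,0,.028],feed=.02,until_force=5)); sleep(.2); s=st("down"); print(s["joint_pos"].round(2),s["tcp_rot"].round(3))
im,d=camera("wrist"); cv2.imwrite("pics/w7.png",im[:,:,::-1])
E
```

```text
above t18.00 jig mm [-11.8 -11.8  52.4] F jig [ 0.3  0.3 -2.8] M [-0.01 -0.01  0.03] gap 10.42
True
down t19.04 jig mm [-12.1 -12.   34.5] F jig [-0.1  0.3  5.3] M [ 0.03  0.06 -0.03] gap 10.55
[-1.1   0.8   0.99  1.92 -0.85  0.92 -1.3 ] [[ 0.999 -0.053 -0.001]
 [-0.053 -0.999 -0.   ]
 [-0.001  0.    -1.   ]]
```

View pics/w7.png

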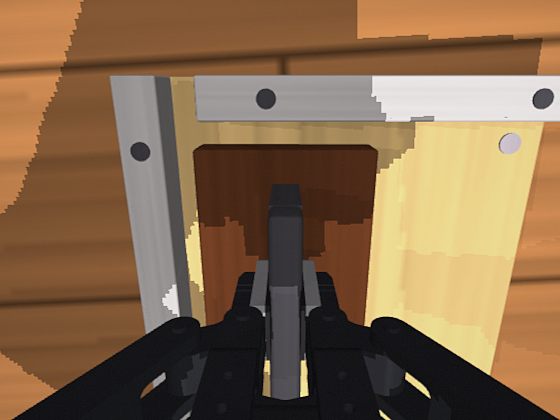

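The w7 view shows the lid flat on the board, square to the fences, with small gaps left to the side fence (columns 180–195) and end stop (rows 122–145). Now I'll push it gently into the corner.

Run:
```python
from lib import *
def push(dirn,dist,thr,feed=.015):
    p=sense()["position"].copy(); p[2]=.0347
    hit=move_l(p+dirn*dist,Rz(-3.03),feed=feed,until_force=thr); sleep(.15); st(f"push {thr} hit={hit}")
push(EY,.020,12)
push(EX,.020,14)
im,d=camera("wrist"); cv2.imwrite("pics/w8.png",im[:,:,::-1])
```

```text
push 12 hit=True t20.19 jig mm [-12.1  -1.1  34.5] F jig [0.6 2.2 1.7] M [ 0.47 -0.09  0.04] gap 10.24
push 14 hit=True t21.24 jig mm [-0.4 -2.6 34.5] F jig [ 0.7 -1.   5.1] M [-0.01 -0.29  0.02] gap 10.54
```

View pics/w8.png

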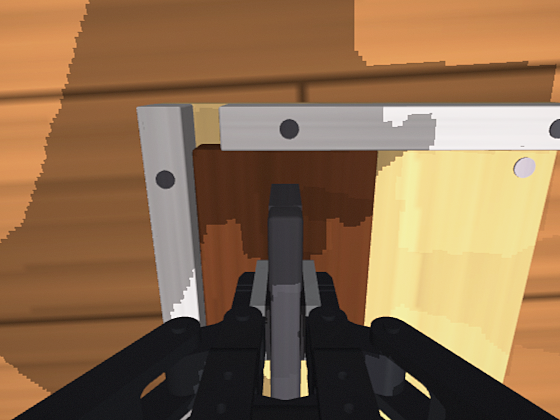

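The w8 view shows the lid touching the end stop (row ~148) and right beside the side fence. A guarded stop relaxes the push, so I'll now build it up in small commanded steps beyond contact while watching both forces.

Run:
```python
from lib import *
t=sense()["position"].copy(); t[2]=.0345; t0=t.copy()
for i in range(14):
    s=sense(); F=s["wrist_force"]; fx,fy=-F@EX,-F@EY
    if fx>18 and fy>18: break
    if max(fx,fy)>32 or s["time_s"]>33: break
    t=t+EX*(.001 if fx<18 else 0)+EY*(.001 if fy<18 else 0)
    move_l(t,Rz(-3.03),feed=.01); sleep(.15); st(f"cmd {1000*(t-t0)@EX:.1f} {1000*(t-t0)@EY:.1f}")
```

```text
cmd 1.0 1.0 t21.89 jig mm [-0.2 -2.5 34.5] F jig [-3.7 -1.7  6.1] M [-0.29  0.72 -0.  ] gap 10.03
cmd 2.0 2.0 t22.33 jig mm [-0.3 -2.5 34.5] F jig [-6.9 -3.5  8.5] M [-0.65  1.27  0.07] gap 10.73
cmd 3.0 3.0 t22.77 jig mm [-0.3 -2.5 34.5] F jig [-10.7  -4.4  11.3] M [-0.9   1.84  0.03] gap 10.37
cmd 4.0 4.0 t23.22 jig mm [-0.4 -2.5 34.5] F jig [-12.8  -6.5  14. ] M [-1.22  2.38  0.01] gap 10.5
cmd 5.0 5.0 t23.66 jig mm [-0.4 -2.4 34.5] F jig [-15.7  -6.9  16.6] M [-1.43  2.98  0.  ] gap 10.24
cmd 6.0 6.0 t24.10 jig mm [-0.5 -2.3 34.5] F jig [-18.4 -10.1  20. ] M [-1.7   3.63 -0.03] gap 10.22
cmd 6.0 7.0 t24.50 jig mm [-0.5 -2.2 34.6] F jig [-19.4 -10.6  19.6] M [-1.99  3.59 -0.04] gap 9.99
cmd 6.0 8.0 t24.90 jig mm [-0.5 -2.  34.6] F jig [-18.4 -12.2  20.5] M [-2.2   3.73 -0.1 ] gap 10.51
cmd 6.0 9.0 t25.30 jig mm [-0.5 -1.9 34.7] F jig [-18.9 -13.5  20.7] M [-2.49  3.76 -0.17] gap 10.56
cmd 6.0 10.0 t25.70 jig mm [-0.5 -1.7 34.7] F jig [-19.4 -15.9  21.4] M [-2.75  3.84 -0.18] gap 10.83
cmd 6.0 11.0 t26.10 jig mm [-0.5 -1.5 34.8] F jig [-20.  -16.3  21.8] M [-3.08  3.96 -0.26] gap 10.75
cmd 6.0 12.0 t26.50 jig mm [-0.5 -1.5 34.8] F jig [-19.9 -17.9  22.5] M [-3.33  4.03 -0.2 ] gap 10.24
cmd 6.0 13.0 t26.90 jig mm [-0.5 -1.4 34.9] F jig [-20.3 -17.1  23.7] M [-3.66  4.08 -0.21] gap 10.26
cmd 6.0 14.0 t27.30 jig mm [-0.5 -1.3 35. ] F jig [-20.6 -20.3  23.5] M [-4.    4.14 -0.2 ] gap 10.3
```

The lid bears on the end stop, but the downforce crept up to 23 N. Friction is taking the side push, so y is still creeping (−1.3) and isn't clearly home. I'll unload, then press with all three forces regulated: side first, with light end-stop contact.

```bash
cat >> lib.py <<'E'
def regulate(t,want,n,tmax,gain=.00025,step=.0012,tol=2.,tag=""):
    """step the commanded point till forces (into end stop, into side fence, down on board) match want"""
    for i in range(n):
        s=sense(); F=s["wrist_force"]; f=np.array([-F@EX,-F@EY,F[2]]); e=np.array(want)-f
        if np.all(abs(e)<tol) or s["time_s"]>tmax: break
        m=np.clip(gain*e,-step,step); t=t+EX*m[0]+EY*m[1]+[0,0,-m[2]]
        move_l(t,Rz(-3.03),feed=.015); sleep(.05)
        if i%3==2: st(tag)
    s=st(tag+" end"); print("tilt deg",np.degrees(s["tcp_rot"][:2,2]).round(2),"yaw",np.degrees(np.arctan2(s["tcp_rot"][1,0],s["tcp_rot"][0,0])).round(2))
    return t
E
python3 - <<'E'
from lib import *
t=sense()["position"].copy(); t[2]=.0348
move_l(t,Rz(-3.03),feed=.03); sleep(.1); st("relaxed")
t=regulate(t,(4,18,3),16,34,tag="side")
np.save("t.npy",t)
E
```

```text
relaxed t28.02 jig mm [-0.4 -1.  34.5] F jig [ 1.3 -1.4 -0.9] M [-0.28 -0.02  0.03] gap 10.37
side t28.98 jig mm [-0.2 -0.8 34.5] F jig [-6.3 -7.7  6.6] M [-1.42  1.18  0.06] gap 10.38
side t29.89 jig mm [-0.1 -0.2 35.3] F jig [ -3.3 -10.7   3.3] M [-2.63  0.74  0.11] gap 10.31
side t30.79 jig mm [-0.2 -0.  35.5] F jig [ -2.7 -16.    3. ] M [-3.55  1.02  0.16] gap 10.59
side end t30.79 jig mm [-0.2 -0.  35.5] F jig [ -2.7 -16.    3. ] M [-3.55  1.02  0.16] gap 10.59
tilt deg [-0.18 -0.68] yaw -3.26
```

Side contact is now real: Fy is 16 N with only ~6 N of possible friction. The tool has tilted 0.7° under load, so I'll add tilt correction while building the end-stop force.

```bash
cat >> lib.py <<'E'
from scipy.spatial.transform import Rotation
def regulate2(t,w,want,n,tmax,gain=.00025,step=.0012,tol=2.5,tag=""):
    for i in range(n):
        s=sense(); F=s["wrist_force"]; f=np.array([-F@EX,-F@EY,F[2]]); e=np.array(want)-f
        tilt=np.cross(s["tcp_rot"][:,2],[0,0,-1.])
        if (np.all(abs(e)<tol) and np.degrees(np.linalg.norm(tilt))<.15) or s["time_s"]>tmax: break
        m=np.clip(gain*e,-step,step); t=t+EX*m[0]+EY*m[1]+[0,0,-m[2]]; w=w+np.clip(.5*tilt,-.006,.006)
        move_l(t,Rotation.from_rotvec(w).as_matrix()@Rz(-3.03),feed=.015); sleep(.05)
        if i%3==2: st(tag); print("   tilt",np.degrees(tilt[:2]).round(2),"w",np.degrees(w).round(2))
    s=st(tag+" end"); print("tilt deg",np.degrees(s["tcp_rot"][:2,2]).round(2),"yaw",np.degrees(np.arctan2(s["tcp_rot"][1,0],s["tcp_rot"][0,0])).round(2))
    return t,w
E
python3 - <<'E'
from lib import *
t=np.load("t.npy"); w=np.zeros(3)
t,w=regulate2(t,w,(6,16,6),9,36,tag="level")
t,w=regulate2(t,w,(16,17,6),15,43,tag="both")
np.savez("tw.npz",t=t,w=w)
E
```

```text
level t31.69 jig mm [-0.1 -0.2 34.9] F jig [ -5.9 -15.7   5.6] M [-3.41  1.43  0.17] gap 10.36
   tilt [ 0.16 -0.05] w [ 0.57 -0.21  0.  ]
level end t31.69 jig mm [-0.1 -0.2 34.9] F jig [ -5.9 -15.7   5.6] M [-3.41  1.43  0.17] gap 10.36
tilt deg [-0.03 -0.05] yaw -3.26
both t32.61 jig mm [-0.2 -0.2 34.9] F jig [-14.3 -17.7   9.7] M [-3.67  2.88  0.19] gap 10.45
   tilt [ 0.05 -0.23] w [ 0.63 -0.44  0.  ]
both t33.51 jig mm [-0.  -0.2 35. ] F jig [-13.9 -17.    3.3] M [-3.61  3.    0.16] gap 10.02
   tilt [-0.02 -0.22] w [ 0.64 -0.77  0.  ]
both t34.41 jig mm [-0.  -0.2 34.9] F jig [-18.4 -17.   11.4] M [-3.7   3.77  0.11] gap 10.11
   tilt [0.06 0.  ] w [ 0.68 -0.9   0.  ]
both t35.31 jig mm [ 0.1 -0.1 35.2] F jig [-14.  -16.8   2.3] M [-3.56  3.17  0.14] gap 10.41
   tilt [-0.04 -0.13] w [ 0.66 -1.01  0.  ]
both t36.21 jig mm [ 0.  -0.1 35. ] F jig [-18.5 -17.5  10.3] M [-3.78  4.    0.15] gap 10.22
   tilt [0.05 0.06] w [ 0.66 -1.    0.  ]
both end t36.21 jig mm [ 0.  -0.1 35. ] F jig [-18.5 -17.5  10.3] M [-3.78  4.    0.15] gap 10.22
tilt deg [-0.08  0.01] yaw -3.24
```

Run:
```python
from lib import *
st("0"); sleep(.8); s=st("1"); im,d=camera("wrist"); cam=pose("wrist",s)
X=lidplane(d,cam); L=(X-HOME)@np.c_[EX,EY,[0,0,1]]
k=(abs(L[:,1])>.018)&(abs(L[:,1])<.036)&(abs(L[:,0])<.05)&(L[:,2]>.015)&(L[:,2]<.045); L=L[k]
c=np.linalg.lstsq(np.c_[L[:,:2],np.ones(len(L))],L[:,2],rcond=None)[0]; print("plate slopes deg",np.degrees(c[:2]).round(2),"z top",c[2].round(4),"(flat on board = .030)",len(L))
T=camera("top")[0]; S=camera("scene")[0]
up=lambda a,s: cv2.resize(a,None,fx=s,fy=s,interpolation=cv2.INTER_CUBIC)
a=im[90:350,130:410]; b=S[190:320,290:450]
o=np.hstack([cv2.resize(a,(400,371)),cv2.resize(b,(400,371),interpolation=cv2.INTER_CUBIC)])
cv2.imwrite("pics/final.png",o[:,:,::-1])
```

```text
0 t36.21 jig mm [ 0.  -0.1 35. ] F jig [-18.5 -17.5  10.3] M [-3.78  4.    0.15] gap 10.22
1 t37.01 jig mm [ 0.  -0.1 35.1] F jig [-18.2 -18.1   9.9] M [-3.76  3.98  0.12] gap 10.44
plate slopes deg [-0.12 -0.79] z top 0.0296 (flat on board = .030) 1148
```

View pics/final.png

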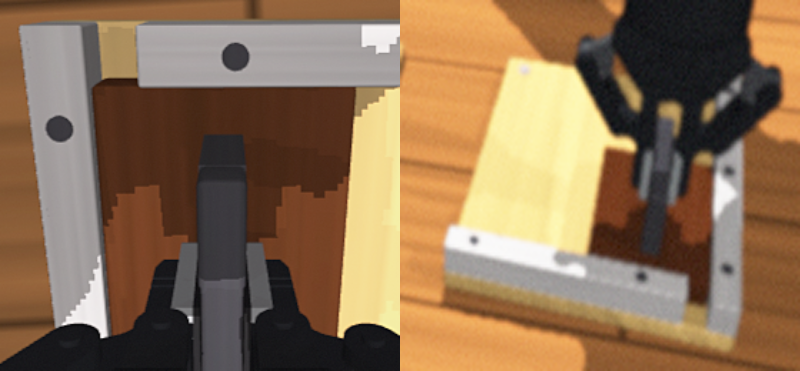

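The lid is in the corner, touching both fences and steady for 0.8 s. However, depth shows the plate rolled ~0.8°, about 1 mm up at its free long edge, because the gripper flexes. I'll correct that from the measured plate slope while holding the forces.

Run:
```python
from lib import *
def slope():
    s=sense(); im,d=camera("wrist"); L=(lidplane(d,pose("wrist",s))-HOME)@np.c_[EX,EY,[0,0,1]]
    k=(abs(L[:,1])>.018)&(abs(L[:,1])<.036)&(abs(L[:,0])<.05)&(L[:,2]>.015)&(L[:,2]<.045); L=L[k]
    return np.linalg.lstsq(np.c_[L[:,:2],np.ones(len(L))],L[:,2],rcond=None)[0]
z=np.load("tw.npz"); t,w=z["t"],z["w"]; want=np.array([17,18,10.])
for i in range(22):
    c=slope(); s=sense(); F=s["wrist_force"]; f=np.array([-F@EX,-F@EY,F[2]]); e=want-f
    if (np.degrees(abs(c[:2])).max()<.2 and abs(e).max()<3) or s["time_s"]>50: break
    m=np.clip(.0002*e,-.001,.001); t=t+EX*m[0]+EY*m[1]+[0,0,-m[2]]
    w=w+np.clip(-.4*c[1],-.006,.006)*EX+np.clip(.4*c[0],-.006,.006)*EY
    move_l(t,Rotation.from_rotvec(w).as_matrix()@Rz(-3.03),feed=.015); sleep(.08)
    if i%3==2: st(); print("   slope",np.degrees(c[:2]).round(2),"w",np.degrees(w).round(2))
np.savez("tw.npz",t=t,w=w); sleep(.5); c=slope(); s=st("end"); print(np.degrees(c[:2]).round(2),c[2].round(4),s["gripper_force"],np.degrees(w).round(2),s["joint_pos"].round(2))
```

```text
t38.31 jig mm [ 0.1  0.1 34.8] F jig [-16.4 -18.    9.8] M [-3.89  3.82  0.12] gap 10.7
   slope [-0.12 -0.61] w [ 1.48 -1.17  0.  ]
 t39.46 jig mm [ 0.2  0.1 34.6] F jig [-17.9 -18.2  10.9] M [-3.93  3.9   0.22] gap 10.02
   slope [-0.1 -0.2] w [ 1.86 -1.33  0.  ]
end t40.06 jig mm [ 0.2  0.1 34.6] F jig [-17.7 -18.1  12.3] M [-3.92  3.93  0.26] gap 10.2
[ 0.   -0.13] 0.0291 100.24343391502043 [ 1.86 -1.33  0.  ] [-1.08  0.81  0.98  1.89 -0.87  0.93 -1.3 ]
```

The lid is level to 0.13° and about 0.2 mm from the computed home position. The push is steady at about 18 N on each fence and 12 N down, with a 100 N grip, so I'm handing in.

```bash
python3 -c "
from rig import *
print(finish_job())"
```

```text
the job is handed in; nothing more can be done
None
```

I handed the job in at about 40 s, with the brown lid flat in the jig corner, pressed with about 18 N into both the side fence and the end stop, and the handle still gripped.

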